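# Hold the big spring clip gaping over the panel's edge

### The job

Pick up the biggest of the three spring clips by its handles, squeeze it wide open and hold it level, gaping around the near upright edge of the plywood panel at about half its height, with one jaw on either side, the jaw tips two to three centimetres past the edge, and nothing touching the panel. Finish while still holding it squeezed open there, so that I can slip a backing strip in before it is let shut. Do not bump the panel, and leave the two smaller clips, the tape measure, the wrench and the tin of screws where they are.

Things in the scene. Friction and masses are not known exactly. Their poses are not given: they have to be found in the camera images.
- clip_big: the biggest of three look-alike steel spring clips with black rubber handles, lying flat: 123 mm long, 65 mm over the splayed handles, 24 mm high. Origin under the pivot pin at bench level; +x along its centreline to the shut jaw tips (64 mm ahead), -x to the handles, z up. Opens to a 43 mm gap, the only one wider than the panel. Frame of its +y lever. Mass about 0.12 kg.
- clip_big_grip (a point): where to grip the biggest clip: on its centreline, 40 mm behind the pivot, 12 mm up, fingers closing along its y on both handles. The rubber covers 17 to 57 mm behind the pivot; each straight handle splays 0.36 rad, outer faces 50 mm apart here. About 6 N here starts to open it, 15 N holds it at its stop (more nearer the pivot)
- clip_big_arm (a joint): opening of the biggest clip: 0 = shut (its spring keeps it so), 0.72 rad = fully squeezed, at its stop: the handles are then parallel, about 20 mm over their outer faces, and the jaw tips stand 60 mm ahead of the pivot (100 mm ahead of the grip point), 21 mm to each side of the centreline; the gap is about 60 mm per rad
- clip_big_jaw_l (a point): tip of the biggest clip's jaw on its +y side, at its inner face, mid-height (12 mm above the bench as it lies)
- clip_big_jaw_r (a point): the same on its -y side; shut, the two tips meet
- clip_mid: the middle-sized of three look-alike steel spring clips with black rubber handles, lying flat: 91 mm long, 48 mm over the splayed handles, 18 mm high. Origin under the pivot pin at bench level; +x along its centreline to the shut jaw tips (47 mm ahead), -x to the handles, z up. Opens to a 19 mm gap. Leave it alone.
- clip_small: the smallest of three look-alike steel spring clips with black rubber handles, lying flat: 68 mm long, 36 mm over the splayed handles, 13 mm high. Origin under the pivot pin at bench level; +x along its centreline to the shut jaw tips (35 mm ahead), -x to the handles, z up. Opens to a 14 mm gap. Leave it alone.
- panel: plywood panel standing upright on two low wooden feet, fixed: 120 mm long, 22 mm thick, its top 150 mm above the bench. Origin at bench level under the middle of its near (free) upright edge; +x from that edge into the panel, y across its thickness (faces at +-11 mm), z up. The feet begin 27 mm behind the edge, 80 mm wide, 27 mm high
- panel_edge (a point): middle of the panel's near upright edge, 75 mm above the bench; axes as the panel's
- charger_centre (a point): bench level under the middle of the red and black battery charger, a heavy fixed obstacle: 300 mm tall, up to 135 mm from this point all round; go round it on the robot's side
- tape_measure: bystander: tape measure, 38 x 78 x 64 mm, origin under its middle
- wrench: bystander: combination wrench lying flat, 173 mm long along its y, 8 mm high, origin under its middle
- screw_tin: bystander: open tin of screws, 74 mm across, 62 mm high, origin under its middle
Mind the look-alikes: they are no part of the job. Several things have the shape of the panel; the one meant has the colours described above.

How it is judged:
On the way:
1. the biggest clip is lifted off the bench, squeezed at least part open (height (world z) of clip_big above 0.03 m and value of joint clip_big_arm above 0.3 rad), for 0.1 s.
At the end, for the whole second after the job is handed in: The biggest clip is held in the fingers (over 2 N), squeezed open by at least 0.5 rad, within 0.35 rad of level and at rest; one jaw tip is on each side of the panel, both 10 to 43 mm past its near edge and 40 to 115 mm above the bench; the clip, fingers and arm do not touch the panel (under 0.3 N) (value of joint clip_big_arm above 0.5 rad and contact force between the fingers and clip_big above 2 N and contact force between each of clip_big, the arm, the fingers and panel below 0.3 N and ((y of clip_big_jaw_l in the frame of panel above 0.011 m and y of clip_big_jaw_r in the frame of panel below -0.011 m) or (y of clip_big_jaw_r in the frame of panel above 0.011 m and y of clip_big_jaw_l in the frame of panel below -0.011 m)) and x of clip_big_jaw_l in the frame of panel between 0.01 and 0.043 m and x of clip_big_jaw_r in the frame of panel between 0.01 and 0.043 m and z of clip_big_jaw_l in the frame of panel between 0.04 and 0.115 m and z of clip_big_jaw_r in the frame of panel between 0.04 and 0.115 m and angle between clip_big's own z axis and vertical below 0.35 rad and linear speed of clip_big below 0.02 m/s); the arm keeps its last pose, push and grip.
It fails at once if the panel is bumped by the clip or the robot (over 4 N) (contact force between any of clip_big, the fingers, the arm and panel above 4 N).
It fails at once if a smaller clip is moved by more than 25 mm (distance of any of clip_mid, clip_small from where it was at the start of the episode above 0.025 m).
It fails at once if the tape measure, wrench or tin of screws is moved by more than 25 mm (distance of any of tape_measure, wrench, screw_tin from where it was at the start of the episode above 0.025 m).
It also fails if it takes over 32 s, if anything falls off the work surface, if the arm or the gripper's body presses on something with over 40 N, if the wrist force passes 120 N, or if a joint passes its speed limit or range.

### The arm

A 6-joint arm with a two-finger parallel gripper is mounted at the origin on a cart in front of the work surface, level with it; the furniture and walls round the work are solid. World frame = base frame: x ahead of the robot, y to its left, z up, the work surface at z = 0. Lengths are in m, angles in rad, forces in N, time in s.
With the tool pointing down it reaches from about 0.35 to 0.975 m from the base axis. Payload 4.9 kg.
Tool frame: the origin (TCP) lies between the finger pads; the fingertips stand 25 mm ahead of it and the grasp point (between the pads) lies 6 mm ahead of it (manip.tcp_to_tips is the z of the fingertips in the tool frame, in m); z points along the fingers, y is the line along which they close (so a half turn about z gives the same grasp; the last joint's range is limited). The gripper opens to 85 mm and grips with 20 to 120 N. Pads are 22 mm wide; open, the fingers measure 114 mm over their backs; the gripper's body (76 mm by 85 mm) begins 54 mm behind the grasp point. The pads swing forward as they close: fully open they stand 13 mm farther back than shut.
Start: joints at [1.005, 0.053, 1.613, -0, 1.476, -0.119], TCP at [0.27, 0.564, 0.256] pointing down, gripper open.
Joint ranges: [-3.01, 3.01], [-1.01, 2.22], [0.06, 2.58], [-1.02, 4.17], [0.09, 2.62], [-3.14, 3.14]. Speed limits (rad/s): [2.57, 2.57, 3.14, 3.14, 3.14, 3.14].

### API

Orientations are given as a unit quaternion [w, x, y, z].
In Python, from plant import manip gives the robot as it stands. The module is installed in compiled form; this text tells all that it offers.
- The arm moves only by the tool arm_command, never from a script. Its argument "moves" is a list of rows, each a list of 3 entries, a list of its own where there are three numbers: the opening, from -1 (shut) to 1 (fully open), then the shift along the tool's x, y, z in units of 0.15 m (1.0 is 0.15 m), then the turn about the tool's z in units of 2 pi rad (1.0 is 2 pi rad). A call has 1 to 20 rows; each row is the pose to reach, as a shift and turn from the pose commanded when the call began, along the tool's axes at that moment, turning the shorter way round; what a row does not reach only later rows make up. A row lasts 1/12 s, in which the tool goes at most 41.7 mm and 7.16 degrees, less where a joint would pass 70% of its speed; a pose out of reach is approached as far as the arm can. A call with a number of a shift or a turn outside -1 to 1 is refused whole. A call with a gripper value outside its range is refused whole. The fingers move at their own pace and stop on an object; the grip force is fixed at half the most. Time passes only in rows, so rows that repeat a pose let the fingers close. It gives the time, the measured TCP pose, the force, the opening and the grip force at its end, in the units of the state.
- manip.state(): the state, without advancing time (a new reading comes with each control period).
- manip.grab_frame(name): name is "scene" or "top"; returns a dict with "frame" (400x640x3 uint8, red, green, blue), "fx", "fy", "cx", "cy" (pixels), "k1" (the pictures are not rectified: a ray, as slopes to the right and down, at radius r is drawn at 1 + k1 r^2 times it, then the intrinsics apply), "R" (3x3) and "t" (3): a world point X has camera coordinates R X + t. Camera axes: x right, y down, z forward; pixel columns grow to the right and rows downward; lengths in m; the calibration is good to about 2 mm. A picture is of the moment at which its call begins. There is no depth.
- manip.job_done(): hands the job in; it is judged then, once.
Trained networks look in a picture, given as the dict that the camera call returned (one of the last four; its "shot" number tells which), for a name from the list of things; names that differ only in an ending like _2 or _b are one class to them, and where a whole thing is asked for, a point or a joint stands for the part that bears it (a point fixed in the world has none). Each returns a list of dicts, best first, with "confidence" (0 to 1); they miss things now and then, are a little off and sometimes report something else, mostly with a low value. They report only what shows in the picture. A call takes as long as a camera call. They do not tell look-alikes from the thing itself.
- manip.search_frame(picture, target): "extent" ([left, top, right, bottom] in pixels, round what is visible of it).
The state is a dict: "time": time; "joint_pos": joint angles; "joint_vel": joint speeds; "joint_efforts": joint torques, N m; "tool_pos": TCP position; "tool_rot": TCP orientation; "contact_force": force on the tool from outside, world axes, zero at the start; "ft_torque": the same for the moment, N m; "gripper_width": opening from 0.0 (shut) to 1.0 (fully open); "grasp_force": force on a finger pad.
Only numpy, scipy, OpenCV 4.12 (cv2) and the standard library are available. Lean on these libraries where they do the work, as an engineer would, in place of code of your own. Each camera call takes 0.05 s, during which the arm holds its last target. There are 200 camera calls.

## Working session

There is one attempt and no reset: what is moved stays moved. The work goes in short steps, Python scripts to look and compute and a tool call to move; the robot and the scene stay as the last step left them, time stands still between calls to the robot, and variables do not carry over. Pictures are saved under pics/ and viewed, at most 10 in all, crops included, and the job is handed in when it is done.

Besides the shell and the picture viewer there is one more tool, called after "Emit:" by a JSON object that holds its "method" and its "body", one argument or row to a line. arm_command: Moves the arm, as the interface text tells. Shifts and turns lie within -1 to 1; 1 stands for 0.15 m of shift or 2 pi rad of turn. Its arguments: {"type":"object","properties":{"moves":{"type":"array"}},"required":["moves"]}

```bash
mkdir -p pics; ls; cat > h.py <<'E'
import numpy as np, cv2, pickle
from plant import manip
def grab(n):
    p=manip.grab_frame(n); return p
def ray(p,uv):
    x=np.array([(uv[0]-p['cx'])/p['fx'],(uv[1]-p['cy'])/p['fy']]); s=x.copy()
    for _ in range(30): s=x/(1+p['k1']*(s@s))
    R=np.array(p['R']);t=np.array(p['t'])
    return -R.T@t, R.T@np.array([s[0],s[1],1.])
def unproj(p,uv,z):
    o,d=ray(p,uv); return o+d*(z-o[2])/d[2]
def proj(p,X):
    c=np.array(p['R'])@np.array(X,float)+np.array(p['t']); s=c[:2]/c[2]; s=s*(1+p['k1']*(s@s))
    return np.array([s[0]*p['fx']+p['cx'],s[1]*p['fy']+p['cy']])
def save(p,f,crop=None,k=1):
    im=p['frame'][:,:,::-1]
    if crop: a,b,c,d=crop; im=im[b:d,a:c]
    cv2.imwrite('pics/'+f,cv2.resize(im,None,fx=k,fy=k,interpolation=cv2.INTER_CUBIC))
E
python3 - <<'E'
from h import *
for n in ['scene','top']:
    p=grab(n); save(p,n+'0.png'); pickle.dump(p,open(n+'0.pkl','wb'))
    print(n,-np.array(p['R']).T@p['t'],p['fx'],p['k1'])
    for t in ['clip_big','clip_mid','clip_small','panel','charger_centre','tape_measure','wrench','screw_tin']:
        try:
            for d in manip.search_frame(p,t)[:5]:
                e=d['extent'];c=((e[0]+e[2])/2,(e[1]+e[3])/2)
                print(t,round(d['confidence'],2),np.round(e),np.round(unproj(p,c,.01),3))
        except Exception as ex: print(t,ex)
s=manip.state();print(s['time'],s['tool_pos'],s['tool_rot'],s['gripper_width'],manip.tcp_to_tips)
E
```

```text
pics
scene [0.35896643 0.45265249 0.94766912] 413.3309120499092 -0.02806677914051586
clip_big 0.83 [311. 152. 355. 177.] [ 0.498 -0.21   0.01 ]
clip_big 0.19 [313. 158. 354. 161.] [ 0.501 -0.225  0.01 ]
clip_mid 0.81 [290. 195. 323. 215.] [ 0.533 -0.065  0.01 ]
clip_small 0.6 [277. 260. 303. 269.] [0.525 0.106 0.01 ]
panel 0.79 [187. 176. 245. 229.] [ 0.765 -0.009  0.01 ]
panel 0.65 [349. 172. 402. 231.] [ 0.36  -0.124  0.01 ]
charger_centre it knows: clip_big, clip_big_arm, clip_big_grip, clip_big_jaw, clip_mid, clip_small, panel, panel_edge, screw_tin, tape_measure, wrench
tape_measure 0.81 [258. 143. 284. 178.] [ 0.669 -0.178  0.01 ]
tape_measure 0.46 [305.  94. 332. 131.] [ 0.588 -0.385  0.01 ]
screw_tin 0.74 [302.  97. 330. 132.] [ 0.594 -0.376  0.01 ]
screw_tin 0.59 [314. 157. 353. 159.] [ 0.501 -0.232  0.01 ]
top [ 0.45770159 -0.04303872  1.13624185] 388.375521045344 -0.019512699535404996
clip_big 0.71 [371. 178. 388. 219.] [ 0.501 -0.23   0.01 ]
clip_small 0.69 [279.  82. 309. 138.] [0.757 0.019 0.01 ]
clip_small 0.54 [257. 181. 265. 201.] [0.52  0.113 0.01 ]
panel 0.67 [316. 223. 350. 271.] [ 0.359 -0.097  0.01 ]
panel 0.6 [279.  82. 311. 138.] [0.758 0.016 0.01 ]
charger_centre it knows: clip_big, clip_big_arm, clip_big_grip, clip_big_jaw, clip_mid, clip_small, panel, panel_edge, screw_tin, tape_measure, wrench
tape_measure 0.87 [350. 127. 372. 158.] [ 0.665 -0.176  0.01 ]
wrench 0.76 [399. 204. 456. 229.] [ 0.449 -0.371  0.01 ]
screw_tin 0.69 [366. 176. 389. 217.] [ 0.506 -0.224  0.01 ]
screw_tin 0.65 [407. 158. 442. 187.] [ 0.577 -0.363  0.01 ]
0.8 [0.2700276  0.56362778 0.25632162] [-8.71638442e-06  2.21529917e-01  9.75153575e-01 -9.48264158e-06] 1.0023242173762328 0.025
```

View pics/scene0.png

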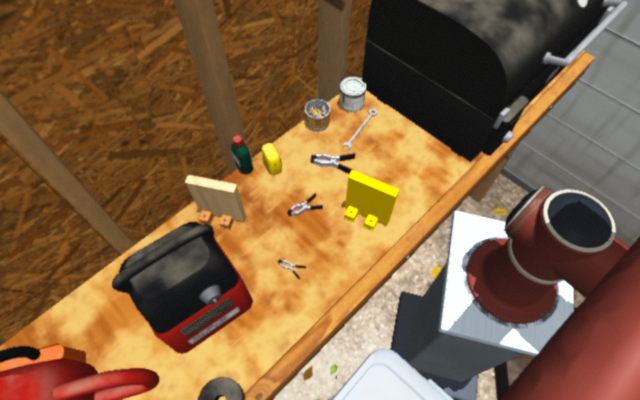

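View pics/top0.png

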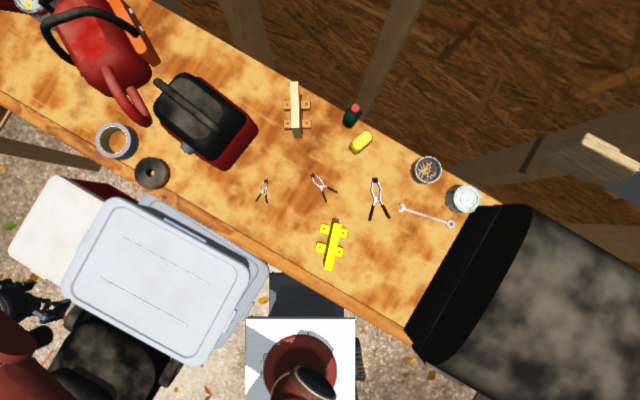

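In the top picture the three clips are at (377,198), (322,186) and (264,190); the first is clearly the longest, so it is the big one. There are two panels: plywood at (295,108) and a yellow decoy at (332,245). The charger is at (205,120). I'll check with close crops.

```bash
python3 - <<'E'
from h import *
p=pickle.load(open('top0.pkl','rb'))
im=p['frame'][:,:,::-1]
f=lambda c:cv2.resize(im[c[1]:c[3],c[0]:c[2]],None,fx=8,fy=8,interpolation=cv2.INTER_CUBIC)
a=f((355,168,400,228)); b=f((270,76,325,146)); 
H=560; b=b[:H]; a=cv2.copyMakeBorder(a,0,H-a.shape[0],0,0,0)
q=np.hstack([a,b]);cv2.imwrite('pics/crop1.png',q); print(q.shape)
s=pickle.load(open('scene0.pkl','rb'));im=s['frame'][:,:,::-1]
f=lambda c,k:cv2.resize(im[c[1]:c[3],c[0]:c[2]],None,fx=k,fy=k,interpolation=cv2.INTER_CUBIC)
a=f((300,140,365,184),6);b=f((180,168,250,234),6);H=396
a=cv2.copyMakeBorder(a,0,H-a.shape[0],0,0,0);q=np.hstack([a,b]);print(q.shape)
cv2.imwrite('pics/crop2.png',q[:, :810][:, :800])
E
```

```text
(560, 800, 3)
(396, 810, 3)
```

View pics/crop1.png

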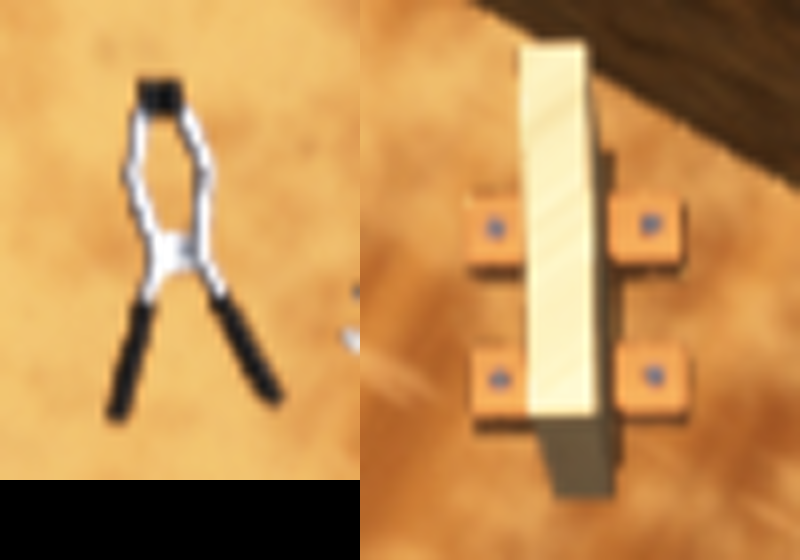

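View pics/crop2.png

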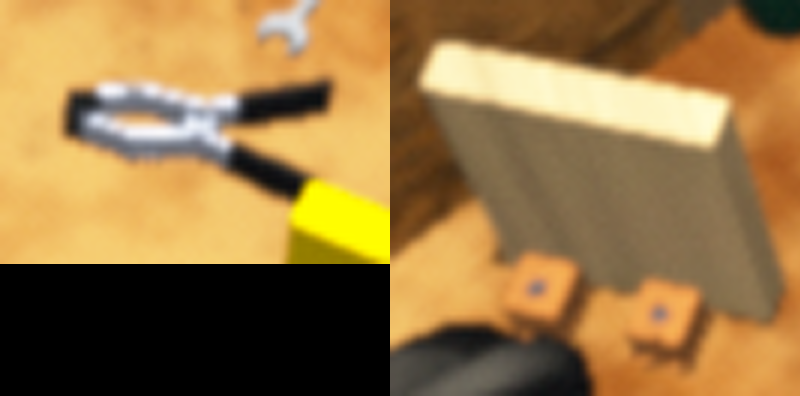

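```bash
python3 - <<'E'
from h import *
p=pickle.load(open('top0.pkl','rb'));s=pickle.load(open('scene0.pkl','rb'))
print(p['cx'],p['cy'],s['cx'],s['cy'])
T=lambda U,x0,y0,k,off=0:((U[0]-off+.5)/k-.5+x0,(U[1]+.5)/k-.5+y0)
def show(n,pic,uv,z): 
    X=unproj(pic,uv,z); print(n,np.round(X,4)); return X
for n,U,z in [('tip',(160,80),.024),('pivot',(175,253),.024),('hl',(118,421),.018),('hr',(276,402),.018)]: show(n,p,T(U,355,168,8),z)
for n,U,z in [('nl',(528,415),.15),('nr',(597,415),.15),('fl',(520,42),.15),('fr',(588,42),.15),('bl',(557,497),0),('br',(614,497),0)]: show(n,p,T(U,270,76,8,360),z)
print('scene')
for n,U,z in [('nr',(730,100),.15),('nl',(712,150),.15),('fl',(422,88),.15),('fr',(440,42),.15),('bl',(770,320),0)]: show(n,s,T(U,180,168,6,390),z)
for n,U,z in [('tip',(66,115),.012),('pivot',(203,125),.024),('h1',(330,95),.018)]: show(n,s,T(U,300,140,6),z)
# charger
for U,z in [((155,95),0.3),((258,128),0),((220,168),0)]: show('ch',p,U,z)
show('yellowtop near corner',s,(348,172),.15);show('y',s,(398,186),.15)
for U in [(337,222),(328,268)]: show('ytop',p,U,.15)
E
```

```text
318.5386164675264 201.9862348787094 321.5917832283564 201.03026955297156
tip [ 0.5604 -0.2143  0.024 ]
pivot [ 0.4982 -0.2198  0.024 ]
hl [ 0.4377 -0.2003  0.018 ]
hr [ 0.4449 -0.2573  0.018 ]
nl [0.6756 0.0203 0.15  ]
nr [ 0.6758 -0.0018  0.15  ]
fl [0.7961 0.0239 0.15  ]
fr [0.7963 0.0021 0.15  ]
bl [0.6784 0.019  0.    ]
br [ 0.6786 -0.002   0.    ]
scene
nr [0.6783 0.0016 0.15  ]
nl [0.6767 0.0246 0.15  ]
fl [0.7949 0.0275 0.15  ]
fr [0.7972 0.006  0.15  ]
bl [0.6808 0.0186 0.    ]
tip [ 0.5632 -0.2111  0.012 ]
pivot [ 0.4982 -0.2137  0.024 ]
h1 [ 0.4461 -0.2504  0.018 ]
ch [0.7116 0.3058 0.3   ]
ch [0.7063 0.1256 0.    ]
ch [0.5876 0.2356 0.    ]
yellowtop near corner [ 0.438  -0.0992  0.15  ]
y [ 0.3181 -0.0915  0.15  ]
ytop [ 0.435  -0.0996  0.15  ]
ytop [ 0.3186 -0.0774  0.15  ]
```

The crops confirm the big clip (123 mm, jaws toward +x, yaw about 0.13). The plywood panel's near edge is at about (0.677, 0.010) with yaw about 0.03, and its feet sit clear behind the edge. The first transit stays high on the robot's side.

Emit:
{"method": "arm_command", "body": {
  "moves": [
    [1, [-0.68, -0.84, 0], 0],
    [1, [-0.68, -0.84, 0], 0],
    [1, [-0.68, -0.84, 0], 0],
    [1, [-0.68, -0.84, 0], 0],
    [1, [-0.68, -0.84, 0], 0]
  ]
}}

```text
time: 1.22
tool_pos: [0.3084, 0.4015, 0.2559]
tool_rot: [0.001, 0.224, 0.975, -0.001]
contact_force: [-0.8, 0.9, -0.9]
gripper_width: 1.0
grasp_force: 0.0
```

Emit:
{"method": "arm_command", "body": {
  "moves": [
    [1, [-0.68, -0.84, 0], 0],
    [1, [-0.68, -0.84, 0], 0],
    [1, [-0.68, -0.84, 0], 0],
    [1, [-0.68, -0.84, 0], 0],
    [1, [-0.68, -0.84, 0], 0]
  ]
}}

```text
time: 1.63
tool_pos: [0.3465, 0.2441, 0.2566]
tool_rot: [0.001, 0.225, 0.974, -0.001]
contact_force: [0.4, -0.5, 0.4]
gripper_width: 0.998
grasp_force: 0.0
```

Emit:
{"method": "arm_command", "body": {
  "moves": [
    [1, [-0.68, -0.84, 0], 0],
    [1, [-0.68, -0.84, 0], 0],
    [1, [-0.68, -0.84, 0], 0],
    [1, [-0.68, -0.84, 0], 0],
    [1, [-0.68, -0.84, 0], 0]
  ]
}}

```text
time: 2.05
tool_pos: [0.384, 0.086, 0.2568]
tool_rot: [0.001, 0.226, 0.974, -0.001]
contact_force: [-0.1, 0.1, 0.1]
gripper_width: 0.998
grasp_force: 0.0
```

Emit:
{"method": "arm_command", "body": {
  "moves": [
    [1, [-0.68, -0.84, 0], 0],
    [1, [-0.68, -0.84, 0], 0],
    [1, [-0.68, -0.84, 0], 0],
    [1, [-0.68, -0.84, 0], 0],
    [1, [-0.68, -0.84, 0], 0],
    [1, [-0.68, -0.84, 0], 0]
  ]
}}

```text
time: 2.55
tool_pos: [0.4207, -0.0677, 0.2563]
tool_rot: [-0.0, 0.223, 0.975, 0.0]
contact_force: [-0.6, 0.6, 0.6]
gripper_width: 1.002
grasp_force: 0.0
```

Emit:
{"method": "arm_command", "body": {
  "moves": [
    [0.8, [-0.68, -0.835, 0], -0.0914],
    [0.8, [-0.68, -0.835, 0], -0.0914],
    [0.8, [-0.68, -0.835, 0], -0.0914],
    [0.8, [-0.68, -0.835, 0], -0.0914],
    [0.8, [-0.68, -0.835, 0], -0.0914],
    [0.8, [-0.68, -0.835, 0], -0.0914],
    [0.8, [-0.68, -0.835, 0], -0.0914],
    [0.8, [-0.68, -0.835, 0], -0.0914]
  ]
}}

```text
time: 3.22
tool_pos: [0.4585, -0.2222, 0.2562]
tool_rot: [0.0, -0.064, 0.998, 0.0]
contact_force: [-0.2, 0.0, -0.6]
gripper_width: 0.899
grasp_force: 0.0
```

```bash
python3 - <<'E'
from h import *
from scipy.spatial.transform import Rotation as Ro
s=manip.state(); q=s['tool_rot'];R=Ro.from_quat([q[1],q[2],q[3],q[0]]).as_matrix()
print(s['time'],s['tool_pos'],np.round(R,3),s['joint_pos'],s['gripper_width'])
print((R.T@(np.array([.459,-.2245,.03])-s['tool_pos']))/.15)
p=grab('top');save(p,'top1.png',(340,150,420,225),8)
p=grab('scene');save(p,'scene1.png',(280,110,400,200),6)
E
```

```text
3.2167 [ 0.4584585  -0.22216612  0.25624442] [[-0.992 -0.128  0.   ]
 [-0.128  0.992  0.001]
 [-0.     0.001 -1.   ]] [-5.97685657e-01 -2.28492680e-01  1.87668969e+00  5.41124002e-04
  1.49375120e+00 -2.29642746e+00] 0.8992243937459465
[-1.45702047e-03 -1.68572322e-02  1.50828581e+00]
```

View pics/scene1.png

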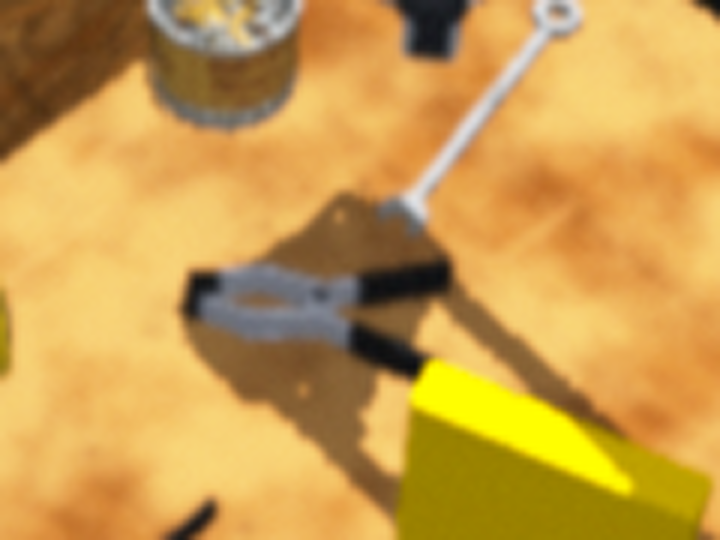

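The clip is untouched, with the wrench jaw about 3 cm beyond its far handle, so I'm going down.

Emit:
{"method": "arm_command", "body": {
  "moves": [
    [0.8, [0, -0.017, 0.95], 0],
    [0.8, [0, -0.017, 0.95], 0],
    [0.8, [0, -0.017, 0.95], 0],
    [0.8, [0, -0.017, 0.95], 0],
    [0.8, [0, -0.017, 0.95], 0]
  ]
}}

```text
time: 3.73
tool_pos: [0.455, -0.2233, 0.108]
tool_rot: [-0.004, -0.064, 0.998, 0.003]
contact_force: [-0.8, 0.5, -0.3]
gripper_width: 0.898
grasp_force: 0.0
```

Emit:
{"method": "arm_command", "body": {
  "moves": [
    [0.8, [0, 0, 0.14], 0],
    [0.8, [0, 0, 0.28], 0],
    [0.8, [0, 0, 0.42], 0],
    [0.8, [0, 0, 0.5], 0],
    [0.8, [0, 0, 0.55], 0],
    [0.8, [0, 0, 0.55], 0],
    [0.8, [0, 0, 0.55], 0]
  ]
}}

```text
time: 4.32
tool_pos: [0.4592, -0.227, 0.0325]
tool_rot: [0.001, -0.064, 0.998, -0.0]
contact_force: [0.3, 0.4, 0.9]
gripper_width: 0.9
grasp_force: 0.0
```

Emit:
{"method": "arm_command", "body": {
  "moves": [
    [0.2, [0, 0, 0], 0],
    [-0.2, [0, 0, 0], 0],
    [-0.6, [0, 0, 0], 0],
    [-1, [0, 0, 0], 0],
    [-1, [0, 0, 0], 0],
    [-1, [0, 0, 0], 0],
    [-1, [0, 0, 0], 0],
    [-1, [0, 0, 0], 0]
  ]
}}

```text
time: 4.98
tool_pos: [0.4612, -0.2285, 0.0354]
tool_rot: [0.003, -0.064, 0.998, -0.002]
contact_force: [-2.1, 2.0, 12.4]
gripper_width: 0.193
grasp_force: 60.2
```

Fully squeezed; the tips press lightly on the bench. Lift.

Emit:
{"method": "arm_command", "body": {
  "moves": [
    [-1, [0, 0, -0.1], 0],
    [-1, [0, 0, -0.25], 0],
    [-1, [0, 0, -0.45], 0],
    [-1, [0, 0, -0.7], 0],
    [-1, [0, 0, -0.9], 0],
    [-1, [0, 0, -0.95], 0],
    [-1, [0, 0, -0.95], 0],
    [-1, [0, 0, -0.95], 0]
  ]
}}

```text
time: 5.65
tool_pos: [0.4581, -0.2266, 0.1734]
tool_rot: [-0.0, -0.064, 0.998, 0.0]
contact_force: [-0.6, 0.3, -2.0]
gripper_width: 0.196
grasp_force: 58.9
```

```bash
python3 - <<'E'
from h import *
p=grab('top');pickle.dump(p,open('top2.pkl','wb'));a=p
q=grab('scene');pickle.dump(q,open('scene2.pkl','wb'))
f=lambda p,c,k:cv2.resize(p['frame'][c[1]:c[3],c[0]:c[2],::-1],None,fx=k,fy=k,interpolation=cv2.INTER_CUBIC)
cv2.imwrite('pics/two2.png',np.vstack([f(a,(330,150,430,225),4),f(q,(290,90,390,165),4)]))
s=manip.state();print(s['tool_pos'],s['tool_rot'],s['contact_force'],s['grasp_force'],s['gripper_width'])
E
```

```text
[ 0.45714037 -0.22588247  0.17118401] [-0.00175104 -0.06369772  0.9979668   0.00133967] [ 0.38068583  0.36091766 -1.26335715] 58.910996317863464 0.19992959388616763
```

View pics/two2.png

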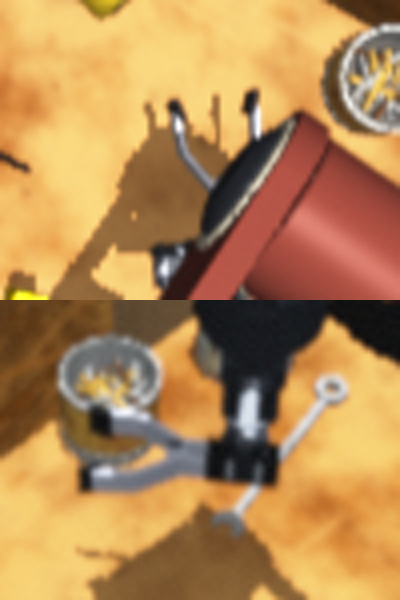

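The clip is held wide open, with both jaws visible: top at (374,176) and (392,175), scene at (313,119) and (311,135). I'll triangulate the tips.

```bash
python3 - <<'E'
from h import *
from scipy.spatial.transform import Rotation as Ro
p=pickle.load(open('top2.pkl','rb'));q=pickle.load(open('scene2.pkl','rb'))
T=lambda U,x0,y0,k:((U[0]+.5)/k-.5+x0,(U[1]+.5)/k-.5+y0)
for a,b in [((176,106),(95,180)),((251,100),(102,118))]:
    a=T(a,330,150,4);b=T(b,290,90,4)
    o1,d1=ray(p,a);o2,d2=ray(q,b)
    t=np.linalg.lstsq(np.c_[d1,-d2],o2-o1,rcond=None)[0]
    A=o1+d1*t[0];B=o2+d2*t[1];print(np.round((A+B)/2,4),'gap',np.linalg.norm(A-B),unproj(p,a,.16),unproj(q,b,.16))
E
```

```text
[ 0.5512 -0.1945  0.1396] gap 0.004391421019921645 [ 0.55143815 -0.19094637  0.16      ] [ 0.54426573 -0.178474    0.16      ]
[ 0.5573 -0.2415  0.1444] gap 0.00022670157810024695 [ 0.55559332 -0.23842041  0.16      ] [ 0.55352775 -0.22802076  0.16      ]
```

Emit:
{"method": "arm_command", "body": {
  "moves": [
    [-1, [-0.1, 0.2, 0], 0.0156],
    [-1, [-0.19, 0.4, 0], 0.0156],
    [-1, [-0.29, 0.6, 0], 0.0156],
    [-1, [-0.386, 0.8, 0], 0.0156],
    [-1, [-0.386, 0.8, 0], 0.0156],
    [-1, [-0.386, 0.8, 0], 0.0156]
  ]
}}

```text
time: 6.25
tool_pos: [0.4996, -0.0987, 0.1713]
tool_rot: [-0.002, -0.016, 1.0, 0.001]
contact_force: [0.1, -0.3, -1.1]
gripper_width: 0.195
grasp_force: 59.1
```

Emit:
{"method": "arm_command", "body": {
  "moves": [
    [-1, [-0.03, 0.18, 0.1], 0],
    [-1, [-0.06, 0.36, 0.2], 0],
    [-1, [-0.09, 0.54, 0.3], 0],
    [-1, [-0.124, 0.708, 0.43], 0],
    [-1, [-0.124, 0.708, 0.43], 0],
    [-1, [-0.124, 0.708, 0.43], 0],
    [-1, [-0.124, 0.708, 0.43], 0],
    [-1, [-0.124, 0.708, 0.43], 0]
  ]
}}

```text
time: 6.92
tool_pos: [0.5165, 0.0049, 0.1098]
tool_rot: [0.0, -0.014, 1.0, -0.0]
contact_force: [0.1, -0.1, -0.2]
gripper_width: 0.196
grasp_force: 59.2
```

```bash
python3 - <<'E'
from h import *
p=grab('top');pickle.dump(p,open('top3.pkl','wb'));a=p
q=grab('scene');pickle.dump(q,open('scene3.pkl','wb'))
f=lambda p,c,k:cv2.resize(p['frame'][c[1]:c[3],c[0]:c[2],::-1],None,fx=k,fy=k,interpolation=cv2.INTER_CUBIC)
A=f(a,(265,90,330,190),6);B=f(q,(190,170,255,270),6)
cv2.imwrite('pics/two3.png',np.hstack([A,B]));print(A.shape)
s=manip.state();print(s['tool_pos'],s['tool_rot'],s['contact_force'],s['grasp_force'],s['gripper_width'])
E
```

```text
(600, 390, 3)
[0.51666406 0.00508149 0.11023224] [ 8.33691442e-04 -1.38271915e-02  9.99904019e-01 -2.56383805e-04] [ 0.63732259  0.30182375 -1.27267164] 59.15292263031006 0.195202098664395
```

View pics/two3.png

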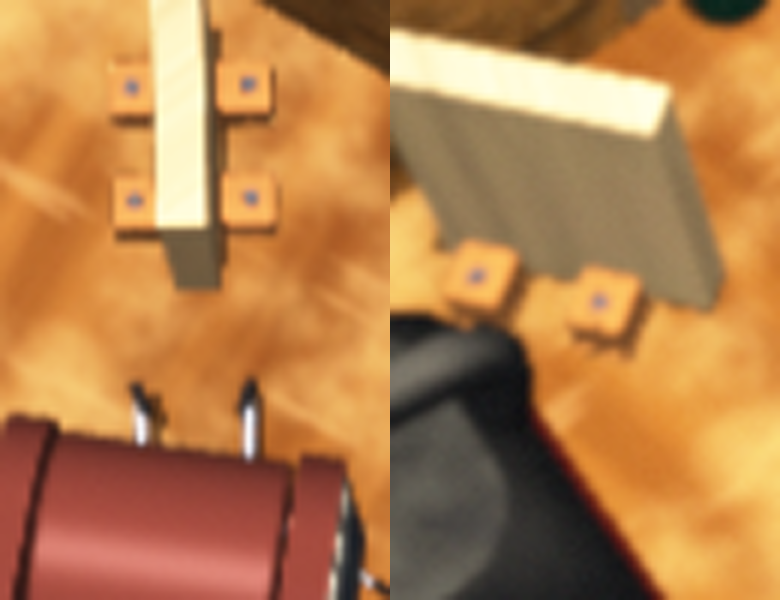

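The top view shows the jaw tips at crop (138,388) and (249,382), about centred on the panel end (face 163–222 at crop row 232). The charger hides the clip in the scene view.

```bash
python3 - <<'E'
from h import *
p=pickle.load(open('top3.pkl','rb'))
T=lambda U:((U[0]+.5)/6-.5+265,(U[1]+.5)/6-.5+90)
for U,z in [((138,385),.09),((249,380),.09),((156,228),.15),((208,228),.15),((177,289),0),((220,289),0),((153,0),.15),((205,0),.15)]: print(np.round(unproj(p,T(U),z),4))
E
```

```text
[0.6171 0.0315 0.09  ]
[ 0.6198 -0.0185  0.09  ]
[0.6752 0.0202 0.15  ]
[ 0.6754 -0.0019  0.15  ]
[0.6783 0.0193 0.    ]
[ 0.6784 -0.0018  0.    ]
[0.7734 0.0223 0.15  ]
[7.736e-01 1.000e-04 1.500e-01]
```

Emit:
{"method": "arm_command", "body": {
  "moves": [
    [-1, [0, 0.008, 0.05], 0],
    [-1, [-0.07, 0.008, 0.05], 0],
    [-1, [-0.14, 0.008, 0.05], 0],
    [-1, [-0.21, 0.008, 0.05], 0],
    [-1, [-0.28, 0.008, 0.05], 0],
    [-1, [-0.34, 0.008, 0.05], 0],
    [-1, [-0.4, 0.008, 0.05], 0],
    [-1, [-0.45, 0.008, 0.05], 0],
    [-1, [-0.5, 0.008, 0.05], 0],
    [-1, [-0.53, 0.008, 0.05], 0],
    [-1, [-0.556, 0.008, 0.05], 0],
    [-1, [-0.556, 0.008, 0.05], 0],
    [-1, [-0.556, 0.008, 0.05], 0],
    [-1, [-0.556, 0.008, 0.05], 0],
    [-1, [-0.556, 0.008, 0.05], 0]
  ]
}}

```text
time: 8.27
tool_pos: [0.599, 0.01, 0.1017]
tool_rot: [-0.0, -0.015, 1.0, 0.0]
contact_force: [-0.1, -0.2, -2.0]
gripper_width: 0.195
grasp_force: 59.2
```

```bash
python3 - <<'E'
from h import *
p=grab('top');pickle.dump(p,open('top4.pkl','wb'));a=p
q=grab('scene');pickle.dump(q,open('scene4.pkl','wb'))
f=lambda p,c,k:cv2.resize(p['frame'][c[1]:c[3],c[0]:c[2],::-1],None,fx=k,fy=k,interpolation=cv2.INTER_CUBIC)
A=f(a,(265,90,330,190),6);B=f(q,(190,170,255,270),6)
cv2.imwrite('pics/two4.png',np.hstack([A,B]))
s=manip.state();print(s['tool_pos'],s['tool_rot'],s['contact_force'],s['grasp_force'],s['gripper_width'])
E
```

```text
[0.59909976 0.01001974 0.1017872 ] [-8.26787740e-05 -1.47313302e-02  9.99891485e-01 -1.29588886e-05] [ 0.05895454 -0.59677052 -0.60913271] 59.1943484544754 0.19338857567552978
```

View pics/two4.png

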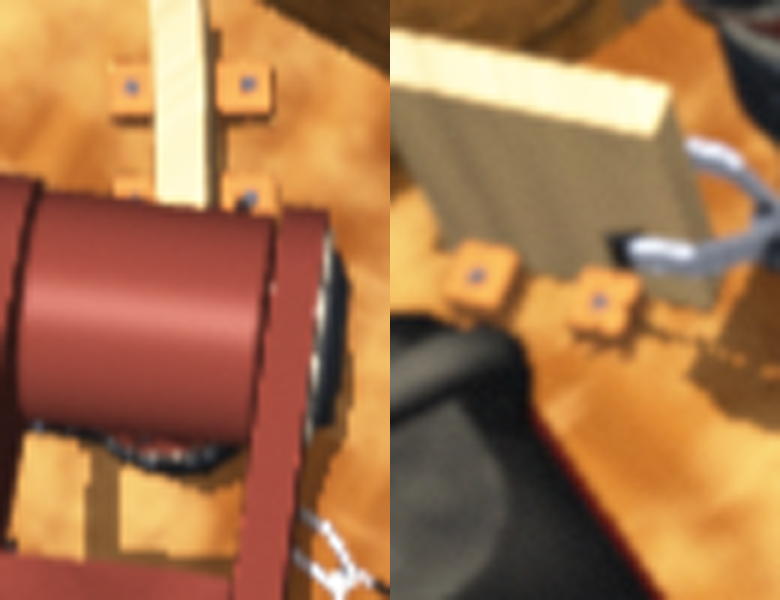

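```bash
python3 - <<'E'
from h import *
q=pickle.load(open('scene4.pkl','rb'))
T=lambda U:((U[0]-390+.5)/6-.5+190,(U[1]+.5)/6-.5+170)
for z in (.07,.08,.09): print(z,np.round(unproj(q,T((611,245)),z),4),np.round(unproj(q,T((618,240)),z),4))
# predicted tips (inner faces) for panel frame
for X in [(.701,.0327,.075),(.701,-.0093,.075)]: print(proj(q,X), 'crop',(proj(q,X)-[190,170])*6+[390,0])
E
```

```text
0.07 [0.7061 0.034  0.07  ] [0.7042 0.0311 0.07  ]
0.08 [0.7021 0.0388 0.08  ] [0.7002 0.0359 0.08  ]
0.09 [0.6981 0.0435 0.09  ] [0.6963 0.0407 0.09  ]
[228.16286046 209.43622605] crop [618.97716275 236.61735633]
[234.43589772 195.19864766] crop [656.61538632 151.19188597]
```

Both cameras agree: the tips are about 24 mm past the edge at about 75 mm height, one on each side. I'll make a 1.5 mm centring trim and then hand in.

Emit:
{"method": "arm_command", "body": {
  "moves": [
    [-1, [0, -0.01, 0], 0],
    [-1, [0, -0.01, 0], 0],
    [-1, [0, -0.01, 0], 0],
    [-1, [0, -0.01, 0], 0],
    [-1, [0, -0.01, 0], 0],
    [-1, [0, -0.01, 0], 0]
  ]
}}

```text
time: 8.87
tool_pos: [0.5994, 0.0085, 0.1018]
tool_rot: [-0.0, -0.015, 1.0, 0.0]
contact_force: [-0.4, 0.2, -1.6]
gripper_width: 0.197
grasp_force: 59.2
```

```bash
python3 -c "
from plant import manip
s=manip.state();print(s['tool_pos'],s['contact_force'],s['grasp_force']);print(manip.job_done())"
```

```text
[0.59940058 0.00849678 0.10179206] [-0.40155478  0.20049875 -1.62027752] 59.19315576553345
the job is handed in; nothing more can be done
None
```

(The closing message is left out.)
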